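Check the model truck's contacts with the pen tester

ROBOT

A 7-joint arm with a two-finger parallel gripper is mounted at the origin on the work surface. World frame = base frame: x ahead of the robot, y to its left, z up, the work surface at z = 0. Lengths are in m, angles in rad, forces in N, time in s.
With the tool pointing down it reaches from about 0.425 to 0.95 m from the base axis. Payload 4.7 kg.
Tool frame: the origin (TCP) lies at the very end of the fingers, on their centre line; the grasp point (between the pads) lies 19 mm behind it; z points along the fingers, y is the line along which they close (so a half turn about z gives the same grasp; the last joint's range is limited). The gripper opens to 87 mm and grips with 3 to 60 N. Pads are 19 mm wide; open, the fingers measure 117 mm over their backs; the gripper's body (75 mm by 190 mm) begins 51 mm behind the grasp point.
Start: joints at [-1.172, 0.469, -0.049, 1.532, 0.024, 1.141, -0.082], TCP at [0.28, 0.614, 0.223] pointing down, gripper open.
Joint ranges: [-2.59, 2.59], [-0.33, 1.99], [-1.39, 1.29], [0.1, 2.45], [-1.04, 4.18], [0.21, 1.99], [-2.66, 2.66]. Speed limits (rad/s): [2.57, 2.57, 3.14, 3.14, 3.14, 3.14, 3.14].

INTERFACE

Orientations are given as [roll, pitch, yaw] about the fixed x, y, z axes, in that order (R = Rz(yaw) Ry(pitch) Rx(roll)).
In Python, from cell import arm gives the robot as it stands.
- The arm moves only by the shell command python3 -m jog 'ROWS' [FORCE]. ROWS is a JSON object of lists of equal length, an entry for each row: "gripper": the closure, from -1 (fully open) to 1 (shut); "delta_pos": the shift along the tool's x, y, z as a fraction of full scale, a list of three; "dr": the turn, a rotation vector about the tool's x, y, z as a fraction of full scale, a list of three. In form: {"gripper": [gripper, ...], "delta_pos": [[dx, dy, dz], ...], "dr": [[rx, ry, rz], ...]}. A call has exactly 8 rows; each row shifts and turns the commanded pose from where the row before left it, along the tool's axes as they then stand; what a row does not reach is not made up. Full scale, the value 1, is 120 mm for a shift and 0.08 rad for a turn. A row lasts 1/8 s, in which the tool goes at most 62.5 mm and 10.7 degrees, less where a joint would pass 70% of its speed; a pose out of reach is approached as far as the arm can. A call with a number of a shift or a turn outside -1 to 1 is refused whole. A call with a gripper value outside its range is refused whole. The fingers move at their own pace and stop on an object; FORCE is the grip in N (left out, the last holds). Time passes only in rows, so rows that do not move let the fingers close, or fill a call up. It gives the time, the measured TCP pose, the force, the opening and the grip force at its end, in the units of the state.
- arm.observe(): the state, without advancing time (a new reading comes with each control period).
- arm.get_image(name): name is "scene" or "top" or "wrist"; returns a dict with "frame" (480x640x3 uint8, red, green, blue), "z_map" (480x640 float32, m along the optical axis (not along the pixel's ray), 0 where there is no reading), "mtx" (3x3 intrinsics, pixels), "extrinsics" (4x4, takes a point from camera to world coordinates). Camera axes: x right, y down, z forward; pixel columns grow to the right and rows downward; lengths in m; the calibration is good to about 2 mm. A picture is of the moment at which its call begins.
- arm.job_done(): hands the job in; it is judged then, once.
The state is a dict: "t": time; "joint_pos": joint angles; "joint_vel": joint speeds; "joint_efforts": joint torques, N m; "ee_pos": TCP position; "eef_rot": TCP orientation; "contact_force": force on the tool from outside, world axes, zero at the start; "torque": the same for the moment, N m; "gripper_width": finger opening in m; "grip_force": force on a finger pad.
Only numpy, scipy, OpenCV 4.12 (cv2) and the standard library are available. Lean on these libraries where they do the work, as an engineer would, in place of code of your own. Each camera call takes 0.05 s, during which the arm holds its last target. There are 200 camera calls.

TASK

Take the pen tester out of its slanted holder, lay it in the two notches of the rest and let go, then take it again so that its tip points down. With the tip, gently press the truck's three sprung brass contacts a few millimetres each, for about half a second, from the smallest head to the medium to the largest. Finally lay the pen back in both notches of the rest and let go; leave the other things on the bench alone.

Things in the scene. Friction and masses are not known exactly. Their poses are not given: they have to be found in the camera images.
- pen: Cordless pen tester (70 g). Square black handle 16 x 16 mm, 105 mm long, then a short cone and a thin steel probe, 4 mm thick, with a round tip. Origin: middle of the handle. Its x axis runs along the pen to the tip; the handle ends at x = -52.5 and x = +52.5 mm, the cone at 64.5 mm, the tip is at x = 97.5 mm. It starts standing tip up in the holder.
- pen_tip (a point): the very end of the pen's probe, 97.5 mm from the middle of the handle on the pen's x axis
- holder: Fixed pen holder: a square steel tube (28 mm outside, 20 mm inside, 45 mm deep) on a wooden foot 100 x 70 mm. Origin: on the bench, 5 mm behind the middle of the foot. The tube leans 30 degrees from vertical towards the holder's own +x axis, so that the standing pen's tip leans that way; the pen's handle stands 60 mm out of it and slides out along the tube.
- rest: Fixed pen rest: two aluminium posts 75 mm apart (6 mm thick, at x = -37.5 and +37.5 mm, 50 mm wide across) on a wooden foot 110 x 60 x 8 mm. Each post has an open-topped notch 26 mm wide with floor at 50 mm and flared lips up to about 69 mm. Origin: on the bench, under the middle; x runs from notch to notch.
- rest_mid (a point): the place of the middle of the handle when the pen lies in both notches: midway between the posts, 58 mm above the bench. The tip may point either way; the pen may lie up to 15 mm off along the rest.
- chassis: Fixed model truck chassis, 255 x 136 mm, on four black wheels 52 mm across; a bare aluminium deck 45 mm above the bench carries the three contacts in a row along its long axis (x), 60 mm apart, in any order. A steel motor at the +x end is the tallest part, 64 mm above the bench. Origin: on the bench under the middle.
- head_small (a point): middle of the top face of the small contact's flat round brass head, 14 mm across, 5 mm thick; 70 mm above the bench when up. The three contacts have like grey bases, 34 x 34 x 10 mm, and differ only in the head: 14, 19 and 25 mm across.
- plunger_small (a joint): how far the small head is pressed down (m): 0 up, 0.008 fully down. Springs back; about 0.7 N starts it, 0.6 N more per mm.
- contact_small: fixed grey base of the small contact, 34 x 34 x 10 mm, on the deck; origin in the middle of its underside, 45 mm above the bench
- head_medium (a point): middle of the top face of the medium contact's flat round brass head, 19 mm across, 5 mm thick; 70 mm above the bench when up. The three contacts have like grey bases, 34 x 34 x 10 mm, and differ only in the head: 14, 19 and 25 mm across.
- plunger_medium (a joint): how far the medium head is pressed down (m): 0 up, 0.008 fully down. Springs back; about 0.7 N starts it, 0.6 N more per mm.
- contact_medium: fixed grey base of the medium contact, 34 x 34 x 10 mm, on the deck; origin in the middle of its underside, 45 mm above the bench
- head_large (a point): middle of the top face of the large contact's flat round brass head, 25 mm across, 5 mm thick; 70 mm above the bench when up. The three contacts have like grey bases, 34 x 34 x 10 mm, and differ only in the head: 14, 19 and 25 mm across.
- plunger_large (a joint): how far the large head is pressed down (m): 0 up, 0.008 fully down. Springs back; about 0.7 N starts it, 0.6 N more per mm.
- contact_large: fixed grey base of the large contact, 34 x 34 x 10 mm, on the deck; origin in the middle of its underside, 45 mm above the bench
- jar_a: Bystander: paint jar, 56 mm across, 68 mm tall. Leave alone.
- jar_b: Bystander: paint jar, 56 mm across, 68 mm tall. Leave alone.
- jar_c: Bystander: paint jar, 56 mm across, 68 mm tall. Leave alone.
- brush_pot: Bystander: steel pot full of brushes, 76 mm across, about 220 mm tall over the brushes. Leave alone.
- screwdriver: Bystander: screwdriver lying on the bench. Leave alone.
- tape: Bystander: roll of paper tape lying flat, 90 mm across, 22 mm tall. Leave alone.
- spare_wheel: Bystander: spare black rubber wheel lying flat, 52 mm across, 24 mm tall. Leave alone.
- glue: Bystander: white glue bottle, 44 mm across, 120 mm tall. Leave alone.
There are look-alikes about, which are no part of the job. Several things have the shape of the pen; the one meant has the colours described above.

How it is judged:
On the way, in this order (a step that is already met when the one before it is completed fails the run):
1. the pen lies in both notches of the rest, let go (x of pen in the frame of rest_mid between -0.02 and 0.02 m and y of pen in the frame of rest_mid between -0.007 and 0.007 m and z of pen in the frame of rest_mid between -0.006 and 0.005 m and angle between the x axis of pen and the x axis of rest, either way round below 0.15 rad and angle between pen's own x axis and vertical between 1.49 and 1.65 rad and linear speed of pen below 0.03 m/s and contact force between pen and the fingers below 0.05 N), for 0.2 s.
2. the tip of the held pen presses the small head down by more than 1.5 mm (value of joint plunger_small above 0.0015 m and distance between pen_tip and head_small below 0.01 m and contact force between pen and the fingers above 0.5 N), for 0.2 s.
3. the tip of the held pen presses the medium head down by more than 1.5 mm (value of joint plunger_medium above 0.0015 m and distance between pen_tip and head_medium below 0.0125 m and contact force between pen and the fingers above 0.5 N), for 0.2 s.
4. the tip of the held pen presses the large head down by more than 1.5 mm (value of joint plunger_large above 0.0015 m and distance between pen_tip and head_large below 0.0155 m and contact force between pen and the fingers above 0.5 N), for 0.2 s.
At the end, for the whole second after the job is handed in: The pen lies still and let go in both notches of the rest: the middle of its handle within 20 mm of the rest's middle along it, 7 mm across it and 5 mm in height, parallel to the rest and level within about 5 degrees; all three heads have sprung back up (all of step 1 and value of joint each of plunger_small, plunger_medium, plunger_large below 0.001 m); the robot touches nothing.
It fails at once if more than 15 N on the small contact (contact force between pen and contact_small above 15 N).
It fails at once if more than 15 N on the medium contact (contact force between pen and contact_medium above 15 N).
It fails at once if more than 15 N on the large contact (contact force between pen and contact_large above 15 N).
It fails at once if a bystander is moved by more than 20 mm (distance of any of jar_a, jar_b, jar_c, brush_pot, screwdriver, tape, spare_wheel, glue from where it was at the start of the episode above 0.02 m).
It also fails if it takes over 66 s, if anything falls off the work surface, if the arm or the gripper's body presses on something with over 40 N, if the wrist force passes 120 N, or if a joint passes its speed limit or range.

## Working session

There is one attempt and no reset: what is moved stays moved. The work goes in short steps, Python scripts to look and compute and a shell command to move; the robot and the scene stay as the last step left them, time stands still between calls to the robot, and variables do not carry over. Pictures are saved under pics/ and viewed, at most 10 in all, crops included, and the job is handed in when it is done.

```bash
ls; mkdir -p pics; cat > h.py <<'E'
import numpy as np, cv2
from cell import arm
from scipy.spatial.transform import Rotation as R
def grab(n,tag):
    d=arm.get_image(n); np.savez(f'{tag}.npz',**d); cv2.imwrite(f'pics/{tag}.png',d['frame'][:,:,::-1]); return d
def cloud(d):
    z=d['z_map'];v,u=np.indices(z.shape);K=d['mtx']
    p=np.stack([(u-K[0,2])/K[0,0]*z,(v-K[1,2])/K[1,1]*z,z],-1)
    T=d['extrinsics'];return p@T[:3,:3].T+T[:3,3]
E
python3 - <<'E'
from h import *
for n in('scene','top'):
    d=grab(n,n+'0');print(n,d['extrinsics'].round(3).tolist(),d['mtx'].round(1).tolist())
print(arm.observe())
E
```

```text
pics
scene [[0.827, 0.378, -0.416, 0.918], [0.563, -0.545, 0.622, -0.524], [0.009, -0.748, -0.663, 0.771], [0.0, 0.0, 0.0, 1.0]] [[446.0, 0.0, 318.0], [0.0, 446.0, 236.2], [0.0, 0.0, 1.0]]
top [[-0.015, -0.988, 0.155, 0.362], [-1.0, 0.016, 0.006, 0.066], [-0.009, -0.155, -0.988, 1.097], [0.0, 0.0, 0.0, 1.0]] [[468.0, 0.0, 314.7], [0.0, 468.0, 236.3], [0.0, 0.0, 1.0]]
{'t': 0.1, 'joint_pos': array([-1.17189619,  0.46935272, -0.0486178 ,  1.53353884,  0.02409737,
        1.1409901 , -0.08228595]), 'joint_vel': array([-0.00087178, -0.0012238 ,  0.0010198 , -0.00359245, -0.00131124,
       -0.00075934, -0.00132628]), 'joint_efforts': array([ 4.67733007e-04, -5.09170675e+01, -8.10686499e-02, -2.36827129e+01,
       -6.13933685e-02,  3.45094653e-02,  6.31613511e-05]), 'ee_pos': array([0.27979521, 0.61370854, 0.22162496]), 'eef_rot': array([-3.13988963e+00,  4.48921438e-05,  2.71385412e+00]), 'contact_force': array([ 0.26227686,  0.07435963, -0.3810393 ]), 'torque': array([-0.02240554, -0.00823602, -0.00422843]), 'grip_force': 0.0, 'gripper_width': 0.08697144781804055}
```

View pics/top0.png

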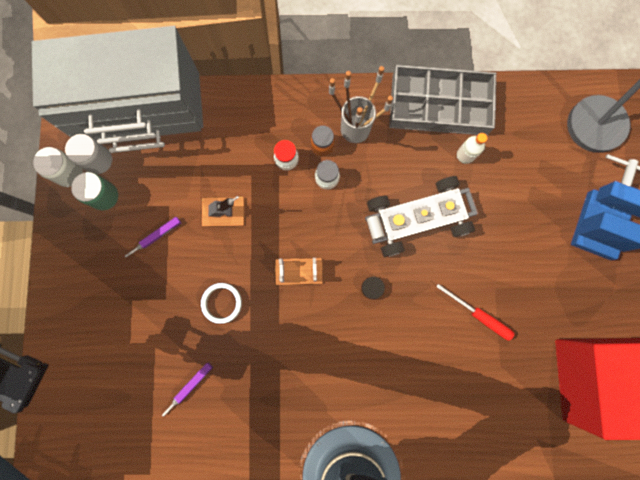

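View pics/scene0.png

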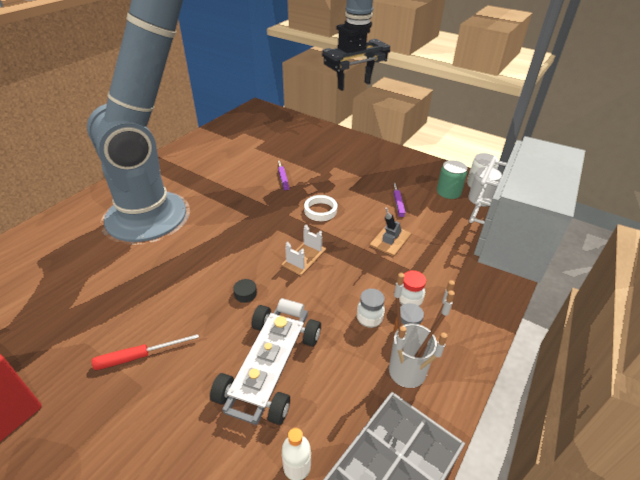

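The pen candidates in the top view are the black one in the holder at (222,207), tip about (236,200), and purple ones at (155,237) and (187,390). Only the black one fits the description. The rest is at (299,271), and the heads are at (399,219), (424,212) and (450,205). I'll confirm these in an enlarged crop and measure.

```bash
python3 - <<'E'
from h import *
t=dict(np.load('top0.npz'));s=dict(np.load('scene0.npz'))
def crop(d,u,v,w,h,k): return cv2.resize(d['frame'][v:v+h,u:u+w,::-1],(w*k,h*k),interpolation=cv2.INTER_CUBIC)
a=np.hstack([crop(t,195,180,66,60,6),crop(s,365,190,66,60,6)])
b=np.hstack([crop(t,266,240,66,40,6),crop(t,385,190,66,40,6)])
cv2.imwrite('pics/crop.png',np.vstack([a,b]))
P=cloud(t);Q=cloud(s)
for nm,C,I,(u0,v0,u1,v1),(z0,z1) in [('heads_t',P,t,(370,180,480,250),(.066,.074)),('heads_s',Q,s,(215,300,330,420),(.066,.074)),
  ('posts_t',P,t,(270,250,330,292),(.05,.075)),('posts_s',Q,s,(275,220,330,275),(.05,.075)),
  ('rfoot_t',P,t,(270,250,330,292),(.004,.012)),('hfoot_t',P,t,(195,190,250,235),(.006,.025)),('hfoot_s',Q,s,(365,220,415,255),(.006,.025)),
  ('pen_t',P,t,(200,190,250,225),(.06,.3)),('pen_s',Q,s,(370,190,410,245),(.06,.3))]:
    m=np.zeros(C.shape[:2],bool);m[v0:v1,u0:u1]=1
    m&=(C[...,2]>z0)&(C[...,2]<z1)
    n,l,st,ce=cv2.connectedComponentsWithStats(m.astype(np.uint8))
    for i in range(1,n):
        if st[i,4]<6: continue
        p=C[l==i]; r=cv2.minAreaRect((p[:,:2]*1000).astype(np.float32))
        print(nm,st[i,4],ce[i].round(),p.mean(0).round(4),'rect',np.round(r[0]),np.round(r[1]),round(r[2]), 'z',p[:,2].min().round(3),p[:,2].max().round(3))
E
```

```text
heads_t 55 [449. 205.] [ 0.5879 -0.2299  0.0695] rect [ 588. -230.] [17. 17.] 42 z 0.066 0.073
heads_t 29 [424. 212.] [ 0.5729 -0.1715  0.0694] rect [ 573. -171.] [11. 12.] 81 z 0.066 0.074
heads_t 94 [398. 220.] [ 0.5571 -0.1138  0.0695] rect [ 557. -114.] [23. 23.] 87 z 0.066 0.074
heads_s 111 [280. 322.] [ 0.5581 -0.1169  0.0696] rect [ 558. -116.] [23. 25.] 25 z 0.066 0.072
heads_s 45 [267. 346.] [ 0.5738 -0.1745  0.0693] rect [ 573. -174.] [13. 13.] 78 z 0.066 0.072
heads_s 87 [253. 373.] [ 0.5894 -0.2325  0.0698] rect [ 589. -232.] [18. 18.] 30 z 0.067 0.074
posts_t 27 [280. 263.] [0.4642 0.1505 0.0603] rect [462. 151.] [ 5. 23.] 86 z 0.05 0.071
posts_t 22 [314. 262.] [0.4668 0.0754 0.0614] rect [466.  75.] [ 5. 16.] 89 z 0.05 0.071
posts_t 7 [314. 270.] [0.4496 0.0752 0.0515] rect [450.  76.] [4. 7.] 89 z 0.05 0.052
posts_t 26 [280. 277.] [0.4339 0.15   0.0595] rect [436. 150.] [20.  6.] 0 z 0.05 0.07
posts_t 19 [314. 277.] [0.4335 0.0756 0.0629] rect [434.  76.] [13.  4.] 0 z 0.051 0.072
posts_s 31 [306. 229.] [0.433  0.1468 0.0599] rect [434. 148.] [ 7. 12.] 90 z 0.05 0.068
posts_s 33 [318. 235.] [0.468  0.1469 0.0577] rect [466. 147.] [21. 10.] 11 z 0.05 0.07
posts_s 32 [287. 246.] [0.4333 0.0721 0.0599] rect [433.  72.] [13.  8.] 18 z 0.051 0.072
posts_s 36 [300. 253.] [0.4694 0.0723 0.0572] rect [466.  73.] [20.  8.] 9 z 0.05 0.071
rfoot_t 992 [299. 271.] [0.4503 0.1121 0.008 ] rect [451. 114.] [112.  63.] 90 z 0.004 0.012
hfoot_t 715 [223. 213.] [0.5909 0.291  0.0093] rect [596. 292.] [70. 99.] 1 z 0.006 0.025
hfoot_s 480 [389. 241.] [0.601  0.2766 0.0094] rect [596. 289.] [ 70. 104.] 0 z 0.006 0.025
pen_t 150 [226. 203.] [0.5945 0.2651 0.0967] rect [596. 261.] [17. 60.] 0 z 0.06 0.147
pen_t 29 [215. 207.] [0.5957 0.297  0.0618] rect [596. 296.] [25.  9.] 1 z 0.06 0.064
pen_s 128 [389. 219.] [0.5993 0.2563 0.0947] rect [597. 263.] [17. 66.] 2 z 0.06 0.145
```

View pics/crop.png

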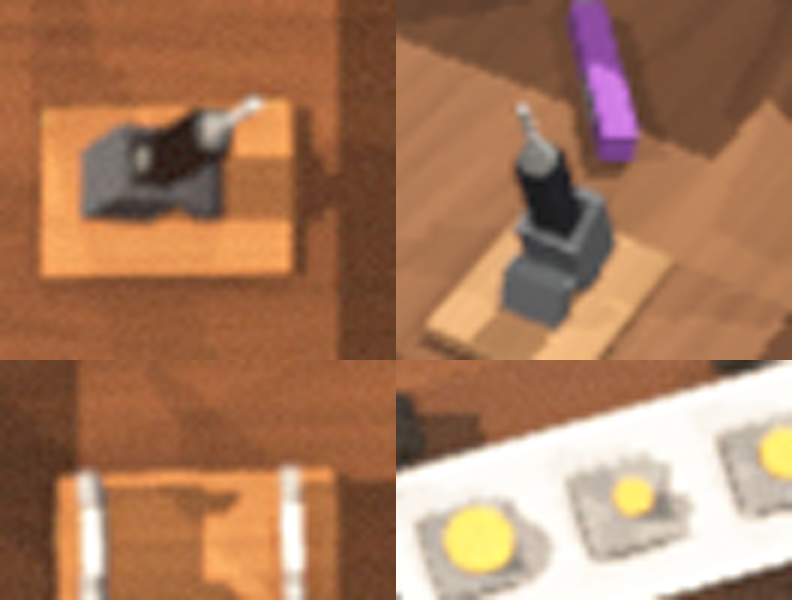

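The crop confirms it: a black handle with a steel probe standing in the grey steel tube, leaning towards −y. The neighbouring pen is purple. Head order along the truck from +y is large, small, medium.

```bash
cat >> h.py <<'E'
def plan(pos,Rt,n=None):
    """rows (body axes, full-scale units) from the measured pose to pos,Rt in n equal steps"""
    o=arm.observe();p=o['ee_pos'];R0=R.from_euler('xyz',o['eef_rot']);w=(R0.inv()*Rt).as_rotvec()
    need=max(abs(w).max()/.08,np.linalg.norm(np.array(pos)-p)/.06);n=n or int(np.ceil(need))
    print('n',n,'need',need.round(1),'dr',(w/n/.08).round(3).tolist(),'dp0',(R0.inv().apply(np.array(pos)-p)/.12).round(3).tolist())
    d=(np.array(pos)-p)/n
    print([(( R0*R.from_rotvec(w*i/n)).inv().apply(d)/.12).round(2).tolist() for i in range(n)])
def tool(a,y):
    a=np.array(a,float);a/=np.linalg.norm(a);y=np.array(y,float);y-=a*(a@y);y/=np.linalg.norm(y)
    return R.from_matrix(np.stack([np.cross(y,a),y,a],1))
E
python3 - <<'E'
from h import *
for n,b in(('top',(200,190,250,225)),('scene',(370,190,410,245))):
    C=cloud(dict(np.load(n+'0.npz')))[b[1]:b[3],b[0]:b[2]].reshape(-1,3)
    for z in np.arange(.065,.15,.01):
        p=C[abs(C[:,2]-z)<.005]; 
        if len(p): print(n,z.round(3),len(p),p.mean(0).round(4),'y',np.ptp(p[:,1]).round(3))
d=np.array([0,-.5,.866]);a=np.array([0,-.707,-.707])
tip=np.array([.596,.232,.147]);g=tip-.0775*d
print('grasp',g.round(3));plan(g-a*.081,tool(a,[1,0,0]),16)
E
```

```text
top 0.065 47 [0.595  0.2924 0.063 ] y 0.028
top 0.075 21 [0.5932 0.2786 0.0757] y 0.019
top 0.085 17 [0.5939 0.2721 0.085 ] y 0.019
top 0.095 21 [0.5937 0.2677 0.0952] y 0.019
top 0.105 33 [0.5951 0.2589 0.1057] y 0.018
top 0.115 27 [0.5954 0.2547 0.1131] y 0.014
top 0.125 4 [0.5956 0.2453 0.1257] y 0.004
top 0.135 4 [0.5962 0.2406 0.1341] y 0.003
top 0.145 5 [0.5962 0.2341 0.1436] y 0.004
scene 0.065 22 [0.6013 0.2787 0.0635] y 0.032
scene 0.075 18 [0.6001 0.2657 0.0753] y 0.021
scene 0.085 17 [0.6002 0.2596 0.0852] y 0.019
scene 0.095 22 [0.6001 0.2549 0.0948] y 0.024
scene 0.105 28 [0.599 0.251 0.105] y 0.016
scene 0.115 14 [0.598  0.2482 0.1137] y 0.011
scene 0.125 4 [0.5972 0.2422 0.1248] y 0.004
scene 0.135 4 [0.5971 0.2354 0.1336] y 0.002
scene 0.145 4 [0.5973 0.2317 0.1426] y 0.003
grasp [0.596 0.271 0.08 ]
n 16 need 13.5 dr [0.349, -0.543, 0.845] dp0 [-3.385, -1.072, 0.706]
[[-0.21, -0.07, 0.04], [-0.21, -0.05, 0.06], [-0.21, -0.04, 0.07], [-0.21, -0.02, 0.08], [-0.21, -0.0, 0.08], [-0.21, 0.01, 0.09], [-0.2, 0.03, 0.1], [-0.19, 0.05, 0.11], [-0.18, 0.06, 0.12], [-0.17, 0.08, 0.12], [-0.16, 0.09, 0.13], [-0.15, 0.11, 0.13], [-0.14, 0.12, 0.13], [-0.12, 0.13, 0.14], [-0.11, 0.14, 0.14], [-0.09, 0.16, 0.14]]
```

```bash
python3 - <<'E'
from h import *
C=cloud(dict(np.load('top0.npz')))
C2=cloud(dict(np.load('scene0.npz')))
for P in (C,C2):
    P=P.reshape(-1,3);P=P[(P[:,2]<.45)]
    for x in np.arange(.4,.85,.05):
        print(round(x,2),[ (lambda q: round(float(np.percentile(q,98)),2) if len(q)>3 else -1)(P[(abs(P[:,0]-x)<.025)&(abs(P[:,1]-y)<.025),2]) for y in np.arange(-.3,.75,.05)])
E
python3 -m jog '{"gripper":[-1,-1,-1,-1,-1,-1,-1,-1],"delta_pos":[[-0.21,-0.07,-0.1],[-0.21,-0.05,-0.1],[-0.21,-0.04,-0.05],[-0.21,-0.02,0],[-0.21,0,0],[-0.21,0,0],[-0.2,0.03,0],[-0.19,0.05,0]],"dr":[[0.349,-0.543,0.845],[0.349,-0.543,0.845],[0.349,-0.543,0.845],[0.349,-0.543,0.845],[0.349,-0.543,0.845],[0.349,-0.543,0.845],[0.349,-0.543,0.845],[0.349,-0.543,0.845]]}'
```

```text
0.4 [0.0, 0.02, 0.02, 0.0, 0.03, 0.03, 0.0, 0.01, 0.01, 0.01, 0.0, 0.02, 0.02, 0.02, 0.0, 0.0, 0.01, 0.0, 0.0, 0.01, 0.01]
0.45 [0.0, 0.0, 0.0, 0.0, 0.0, 0.03, 0.0, 0.06, 0.07, 0.07, 0.0, 0.0, 0.0, 0.0, 0.0, 0.0, 0.0, 0.0, 0.0, 0.0, 0.01]
0.5 [0.0, 0.01, 0.0, 0.04, 0.05, 0.06, 0.0, 0.01, 0.01, 0.01, 0.0, 0.0, 0.0, 0.0, 0.0, 0.02, 0.02, 0.0, 0.0, 0.01, 0.01]
0.55 [0.05, 0.05, 0.06, 0.07, 0.07, 0.07, 0.0, 0.0, 0.0, 0.0, 0.0, 0.01, 0.01, 0.01, 0.02, 0.02, 0.01, 0.01, 0.0, 0.0, 0.0]
0.6 [0.04, 0.07, 0.07, 0.07, 0.05, 0.05, 0.0, 0.0, 0.0, 0.0, 0.0, 0.12, 0.08, 0.01, 0.02, 0.0, 0.0, 0.09, 0.09, 0.0, 0.0]
0.65 [0.04, 0.05, 0.04, 0.0, 0.0, 0.0, 0.07, 0.07, 0.0, 0.0, 0.0, 0.01, 0.01, 0.01, 0.0, 0.0, 0.0, 0.09, 0.09, 0.09, 0.09]
0.7 [0.12, 0.05, 0.0, 0.0, 0.0, 0.0, 0.07, 0.07, 0.07, 0.07, 0.0, 0.0, 0.0, 0.0, 0.01, 0.0, 0.0, 0.09, 0.09, 0.09, 0.09]
0.75 [0.12, 0.06, 0.0, 0.0, 0.0, 0.1, 0.23, 0.07, 0.07, 0.07, 0.0, 0.0, 0.0, 0.0, 0.01, 0.17, 0.17, 0.18, 0.19, 0.19, 0.09]
0.8 [0.05, 0.05, 0.05, 0.05, 0.19, 0.11, 0.21, 0.21, 0.0, 0.0, 0.0, 0.0, 0.0, 0.2, 0.2, 0.2, 0.2, 0.2, 0.2, 0.2, 0.01]
0.4 [0.
[... 510 characters left out ...]
.0, 0.0, 0.0, 0.0, 0.0, 0.12, 0.06, 0.01, 0.02, 0.0, 0.0, 0.09, 0.09, 0.0, -1]
0.65 [0.04, 0.05, 0.04, 0.0, 0.0, 0.0, 0.07, 0.07, 0.0, 0.0, 0.0, 0.01, 0.01, 0.01, 0.0, 0.0, 0.0, 0.09, 0.09, 0.09, 0.09]
0.7 [0.12, 0.0, 0.0, 0.0, 0.0, 0.0, 0.07, 0.07, 0.07, 0.07, 0.0, 0.0, 0.0, 0.0, 0.0, 0.0, 0.0, 0.09, 0.09, 0.09, 0.09]
0.75 [0.12, 0.0, 0.0, 0.0, 0.0, 0.22, 0.23, 0.07, 0.07, 0.07, 0.0, 0.0, 0.0, 0.0, 0.16, 0.17, 0.17, 0.17, 0.19, 0.19, -1]
0.8 [0.05, 0.05, 0.05, 0.05, 0.19, 0.1, 0.17, 0.21, 0.0, 0.0, 0.0, 0.0, 0.0, 0.2, 0.2, 0.2, 0.2, 0.2, 0.2, 0.2, -1]
t: 1.1
ee_pos: [0.4296, 0.4852, 0.2835]
eef_rot: [-3.015, 0.391, 2.188]
contact_force: [0.6, -0.4, 0.3]
gripper_width: 0.0868
grip_force: 0.0
```

```bash
cat > g.py <<'E'
from h import *
d=np.array([0,-.5,.866]);a=np.array([0,-.707,-.707])
tip=np.array([.5965,.2315,.147]);g=tip-.0775*d
E
python3 -c "
from g import *
plan(g-a*.081,tool(a,[1,0,0]),8);print(arm.observe()['joint_pos'].round(2))"
```

```text
n 8 need 6.7 dr [0.347, -0.542, 0.842] dp0 [-1.27, 0.603, 1.781]
[[-0.16, 0.08, 0.22], [-0.14, 0.09, 0.23], [-0.13, 0.11, 0.23], [-0.11, 0.12, 0.23], [-0.09, 0.13, 0.23], [-0.07, 0.15, 0.23], [-0.05, 0.16, 0.23], [-0.03, 0.17, 0.23]]
[-1.18  0.53  0.2   1.37  0.21  1.52 -0.44]
```

```bash
python3 -m jog '{"gripper":[-1,-1,-1,-1,-1,-1,-1,-1],"delta_pos":[[-0.16,0.08,0.22],[-0.14,0.09,0.23],[-0.13,0.11,0.23],[-0.11,0.12,0.23],[-0.09,0.13,0.23],[-0.07,0.15,0.23],[-0.05,0.16,0.23],[-0.03,0.17,0.23]],"dr":[[0.347,-0.542,0.842],[0.347,-0.542,0.842],[0.347,-0.542,0.842],[0.347,-0.542,0.842],[0.347,-0.542,0.842],[0.347,-0.542,0.842],[0.347,-0.542,0.842],[0.347,-0.542,0.842]]}'
python3 -c "
from g import *
plan(g+a*.019,tool(a,[1,0,0]),7);print(arm.observe()['joint_pos'].round(2))
grab('wrist','w1')"
```

```text
t: 2.1
ee_pos: [0.5977, 0.329, 0.1362]
eef_rot: [-3.142, 0.784, 1.571]
contact_force: [-0.2, 0.3, -0.1]
gripper_width: 0.0869
grip_force: 0.0
n 7 need 1.7 dr [0.001, -0.002, 0.001] dp0 [-0.015, -0.01, 0.836]
[[-0.0, -0.0, 0.12], [-0.0, -0.0, 0.12], [-0.0, -0.0, 0.12], [-0.0, -0.0, 0.12], [-0.0, -0.0, 0.12], [-0.0, -0.0, 0.12], [-0.0, -0.0, 0.12]]
[-1.02  0.88  0.42  1.3   0.28  1.53 -0.75]
```

View pics/w1.png

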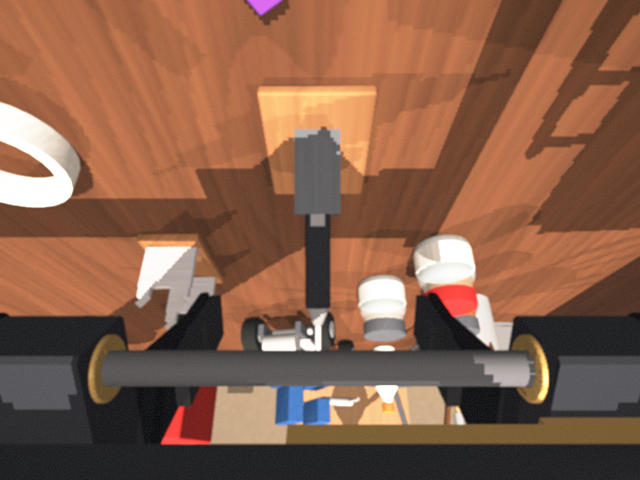

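The wrist view shows the black pen at (317,250), midway between the fingers (about 220 and 418), with the tube rim at (317,213). I'll advance and close.

```bash
python3 -m jog '{"gripper":[-1,-1,-1,-1,-1,-1,-1,-1],"delta_pos":[[0,0,0.13],[0,0,0.13],[0,0,0.13],[0,0,0.13],[0,0,0.12],[0,0,0.1],[0,0,0.09],[-0.01,0,0]],"dr":[[0,0,0],[0,0,0],[0,0,0],[0,0,0],[0,0,0],[0,0,0],[0,0,0],[0,0,0]]}'
python3 -m jog '{"gripper":[0.5,1,1,1,1,1,1,1],"delta_pos":[[0,0,0],[0,0,0],[0,0,0],[0,0,0],[0,0,0],[0,0,0],[0,0,0],[0,0,0]],"dr":[[0,0,0],[0,0,0],[0,0,0],[0,0,0],[0,0,0],[0,0,0],[0,0,0],[0,0,0]]}' 25
python3 -c "
from g import *
o=arm.observe();p=o['ee_pos']+d*.08;plan(p,tool(a,[1,0,0]),8)"
```

```text
t: 3.15
ee_pos: [0.5974, 0.2572, 0.0672]
eef_rot: [-3.14, 0.784, 1.573]
contact_force: [0.2, 0.5, 1.0]
gripper_width: 0.087
grip_force: 0.0
t: 4.15
ee_pos: [0.5976, 0.2582, 0.0677]
eef_rot: [-3.142, 0.783, 1.573]
contact_force: [0.4, 0.3, -0.3]
gripper_width: 0.0155
grip_force: 25.0
n 8 need 1.3 dr [0.002, -0.004, 0.002] dp0 [-0.644, -0.001, -0.174]
[[-0.08, -0.0, -0.02], [-0.08, -0.0, -0.02], [-0.08, -0.0, -0.02], [-0.08, -0.0, -0.02], [-0.08, -0.0, -0.02], [-0.08, -0.0, -0.02], [-0.08, -0.0, -0.02], [-0.08, -0.0, -0.02]]
```

```bash
python3 -m jog '{"gripper":[1,1,1,1,1,1,1,1],"delta_pos":[[-0.08,0,-0.022],[-0.08,0,-0.022],[-0.08,0,-0.022],[-0.08,0,-0.022],[-0.08,0,-0.022],[-0.08,0,-0.022],[-0.08,0,-0.022],[-0.08,0,-0.022]],"dr":[[0,0,0],[0,0,0],[0,0,0],[0,0,0],[0,0,0],[0,0,0],[0,0,0],[0,0,0]]}'
cat > p.py <<'E'
from h import *
# pen pose in hand from scene+top cloud is approximated: held tilt phi between pen axis and tool -x
E
python3 - <<'E'
from h import *
# above rest: pen tip to -y; pen is 15 deg off tool -x (nominal) -> tool a in yz plane
phi=np.radians(15)
# pen level, tip -y: rotate pick tool by +60deg about world x
a=R.from_rotvec([np.pi/3,0,0]).apply([0,-.70711,-.70711])
Rt=tool(a,[1,0,0]);print(a)
g=np.array([.450,.1115-.010,.058])   # grasp is at pen +20 -> pen middle at +10 along rest
plan(g+a*.019+[0,0,.07],Rt,14);print((g+a*.019).round(4))
E
```

```text
t: 5.15
ee_pos: [0.5977, 0.2183, 0.1374]
eef_rot: [3.142, 0.783, 1.573]
contact_force: [0.0, 0.1, -0.9]
gripper_width: 0.0157
grip_force: 25.0
[ 0.          0.25882022 -0.96593022]
n 14 need 13.1 dr [0.001, 0.933, 0.002] dp0 [-0.496, -1.233, 0.82]
[[-0.04, -0.09, 0.06], [-0.04, -0.09, 0.06], [-0.04, -0.09, 0.05], [-0.05, -0.09, 0.05], [-0.05, -0.09, 0.05], [-0.05, -0.09, 0.04], [-0.06, -0.09, 0.04], [-0.06, -0.09, 0.03], [-0.06, -0.09, 0.03], [-0.06, -0.09, 0.02], [-0.07, -0.09, 0.02], [-0.07, -0.09, 0.01], [-0.07, -0.09, 0.01], [-0.07, -0.09, 0.0]]
[0.45   0.1064 0.0396]
```

```bash
python3 -m jog '{"gripper":[1,1,1,1,1,1,1,1],"delta_pos":[[-0.06,-0.05,0],[-0.05,-0.09,0.02],[-0.05,-0.09,0.03],[-0.05,-0.09,0.05],[-0.05,-0.09,0.05],[-0.05,-0.09,0.04],[-0.06,-0.09,0.04],[-0.06,-0.09,0.03]],"dr":[[0,0.933,0],[0,0.933,0],[0,0.933,0],[0,0.933,0],[0,0.933,0],[0,0.933,0],[0,0.933,0],[0,0.933,0]]}'
python3 - <<'E'
from h import *
a=R.from_rotvec([np.pi/3,0,0]).apply([0,-.70711,-.70711])
Rt=tool(a,[1,0,0])
g=np.array([.450,.1115-.010,.058]) 
plan(g+a*.019+[0,0,.07],Rt,8)
print(arm.observe()['joint_pos'].round(2))
E
```

```text
t: 6.15
ee_pos: [0.5159, 0.1595, 0.1349]
eef_rot: [3.141, 0.184, 1.573]
contact_force: [0.4, 0.2, -0.8]
gripper_width: 0.0163
grip_force: 25.0
n 8 need 5.6 dr [0.001, 0.696, 0.003] dp0 [-0.395, -0.55, 0.287]
[[-0.05, -0.07, 0.04], [-0.05, -0.07, 0.03], [-0.05, -0.07, 0.03], [-0.05, -0.07, 0.03], [-0.06, -0.07, 0.02], [-0.06, -0.07, 0.02], [-0.06, -0.07, 0.02], [-0.06, -0.07, 0.01]]
[-0.72  0.39  0.32  1.92  0.06  0.92 -0.46]
```

```bash
python3 -m jog '{"gripper":[1,1,1,1,1,1,1,1],"delta_pos":[[-0.05,-0.07,0.03],[-0.05,-0.07,0.03],[-0.05,-0.07,0.02],[-0.05,-0.07,0.02],[-0.06,-0.07,0.02],[-0.06,-0.07,0.02],[-0.06,-0.07,0.02],[-0.06,-0.06,0.01]],"dr":[[0,0.696,0],[0,0.696,0],[0,0.696,0],[0,0.696,0],[0,0.696,0],[0,0.696,0],[0,0.696,0],[0,0.696,0]]}'
python3 - <<'E'
from h import *
d=grab('scene','s2');t=grab('top','t2')
print(arm.observe()['ee_pos'].round(4))
im=np.hstack([cv2.resize(x['frame'][v:v+100,u:u+100,::-1],(400,400)) for x,u,v in((d,255,185),(t,250,220))]);cv2.imwrite('pics/p2.png',im)
for n,x in(('s',d),('t',t)):
    C=cloud(x).reshape(-1,3);q=C[(C[:,2]>.095)&(C[:,2]<.2)&(abs(C[:,0]-.45)<.012)&(C[:,1]<.25)&(C[:,1]>-.02)]
    for y in np.arange(-.01,.2,.01):
        k=q[abs(q[:,1]-y)<.005]
        if len(k):print(n,y.round(3),len(k),k.mean(0).round(4),k[:,2].max().round(3))
E
```

```text
t: 7.15
ee_pos: [0.4499, 0.1066, 0.1135]
eef_rot: [3.141, -0.261, 1.573]
contact_force: [-0.1, -0.0, -1.8]
gripper_width: 0.0159
grip_force: 25.0
[0.4493 0.1047 0.1129]
s 0.03 7 [0.4501 0.0302 0.1308] 0.134
s 0.04 7 [0.4497 0.0399 0.1306] 0.133
s 0.05 28 [0.4492 0.052  0.1741] 0.192
s 0.06 26 [0.4496 0.0593 0.1594] 0.2
s 0.07 41 [0.451  0.07   0.1341] 0.177
s 0.08 34 [0.4519 0.0803 0.1342] 0.139
s 0.09 19 [0.4551 0.0895 0.1302] 0.138
s 0.1 4 [0.4592 0.0959 0.1141] 0.119
s 0.13 4 [0.456  0.1281 0.1285] 0.133
s 0.15 1 [0.4526 0.1533 0.1357] 0.136
s 0.16 1 [0.4519 0.1584 0.138 ] 0.138
s 0.17 2 [0.4499 0.1675 0.1358] 0.136
t 0.11 21 [0.4524 0.1085 0.1374] 0.15
t 0.12 21 [0.4491 0.1221 0.1363] 0.138
t 0.13 44 [0.4474 0.1303 0.1355] 0.14
t 0.14 45 [0.4474 0.1405 0.1351] 0.14
t 0.15 38 [0.4476 0.15   0.135 ] 0.141
t 0.16 39 [0.4467 0.1594 0.135 ] 0.139
t 0.17 39 [0.447  0.1694 0.1354] 0.139
```

View pics/p2.png

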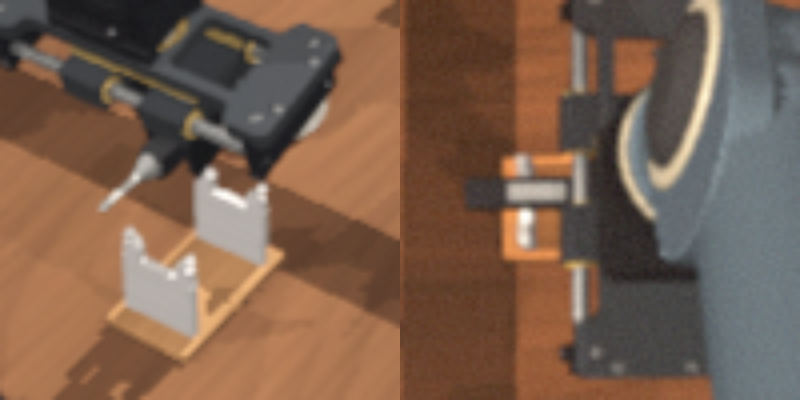

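The pen is held level (surface z 0.135 along its length), with its tip towards −y and aligned over the rest notches. I'll lower it about 67 mm and release.

```bash
python3 -m jog '{"gripper":[1,1,1,1,1,1,1,1],"delta_pos":[[-0.03,0.013,0.08],[-0.03,0,0.08],[-0.03,0,0.08],[-0.03,0,0.08],[-0.03,0,0.08],[-0.02,0,0.06],[-0.015,0,0.04],[-0.008,0,0.026]],"dr":[[0,0,0],[0,0,0],[0,0,0],[0,0,0],[0,0,0],[0,0,0],[0,0,0],[0,0,0]]}'
python3 -m jog '{"gripper":[1,1,0.9,0,-1,-1,-1,-1],"delta_pos":[[0,0,0],[0,0,0],[0,0,0],[0,0,0],[0,0,0],[0,0,0],[0,0,0],[0,0,0]],"dr":[[0,0,0],[0,0,0],[0,0,0],[0,0,0],[0,0,0],[0,0,0],[0,0,0],[0,0,0]]}'
python3 -c "
from h import *
w=grab('wrist','w3');o=arm.observe();print(o['ee_pos'],o['eef_rot'],o['joint_pos'].round(2))
C=cloud(w).reshape(-1,3);q=C[(C[:,2]>.055)&(C[:,2]<.075)&(abs(C[:,0]-.45)<.02)]
for y in np.arange(-.01,.2,.01):
        k=q[abs(q[:,1]-y)<.005]
        if len(k):print(y.round(3),len(k),k.mean(0).round(4),k[:,2].max().round(3),k[:,0].min().round(3),k[:,0].max().round(3))
"
```

```text
t: 8.25
ee_pos: [0.452, 0.1011, 0.046]
eef_rot: [3.142, -0.26, 1.573]
contact_force: [0.0, -0.1, -1.2]
gripper_width: 0.0157
grip_force: 25.0
t: 9.25
ee_pos: [0.4519, 0.1011, 0.0462]
eef_rot: [3.142, -0.26, 1.573]
contact_force: [-0.3, -0.2, 0.6]
gripper_width: 0.0581
grip_force: 0.0
[0.45193733 0.10115823 0.04624448] [ 3.14156005 -0.25966188  1.57285943] [-0.23  0.39  0.1   2.22 -0.56  0.58  0.36]
0.06 308 [0.4519 0.0619 0.0626] 0.065 0.446 0.458
0.07 1168 [0.4501 0.0711 0.065 ] 0.07 0.43 0.47
0.08 184 [0.4461 0.0757 0.0661] 0.07 0.43 0.47
0.09 389 [0.4518 0.093  0.0654] 0.068 0.444 0.46
0.1 946 [0.4518 0.1    0.0654] 0.068 0.444 0.46
0.11 985 [0.4516 0.11   0.0654] 0.067 0.444 0.46
0.12 990 [0.4516 0.12   0.0656] 0.068 0.444 0.459
0.13 999 [0.4515 0.13   0.0656] 0.068 0.444 0.459
0.14 996 [0.4515 0.14   0.0656] 0.068 0.444 0.459
0.15 1627 [0.4504 0.1497 0.0648] 0.069 0.43 0.47
0.16 1015 [0.4515 0.16   0.0654] 0.067 0.444 0.459
0.17 560 [0.4514 0.1678 0.0653] 0.067 0.444 0.459
```

View pics/w3.png

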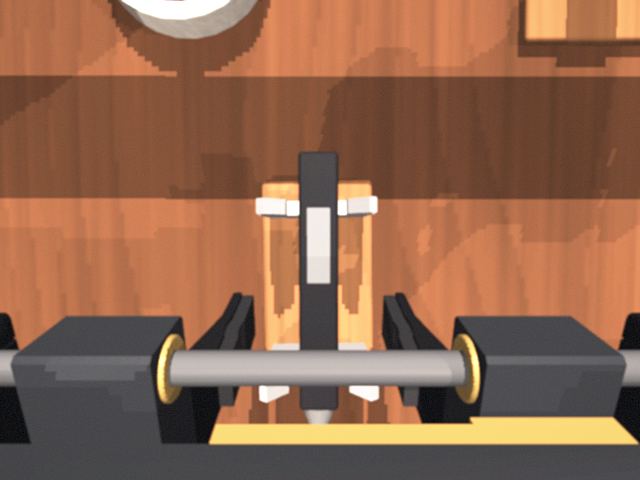

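The pen lies in both notches: top surface z 0.0655, axis x 0.4517, middle y about 0.118 against the rest's 0.1115. The image shows it crossing both posts at (318,207) and (318,360). Next I lift, tilt 30° the other way and regrasp.

```bash
python3 -m jog '{"gripper":[-1,-1,-1,-1,-1,-1,-1,-1],"delta_pos":[[0.05,0,-0.2],[0.05,0,-0.2],[0.05,0,-0.2],[0,0,0],[0,0,0],[0,0,0],[0,0,0],[0,0,0]],"dr":[[0,0,0],[0,0,0],[0,0,0],[0,-1,0],[0,-1,0],[0,-1,0],[0,-1,0],[0,-1,0]]}'
cat > g2.py <<'E'
from h import *
a=np.array([0,-.5,-.866]);g=np.array([.4517,.107,.058]);Rt=tool(a,[1,0,0])
E
python3 -c "
from g2 import *
plan(g-a*.03,Rt,8);print(arm.observe()['joint_pos'].round(2))"
```

```text
t: 10.3
ee_pos: [0.4519, 0.1001, 0.1206]
eef_rot: [3.141, 0.143, 1.573]
contact_force: [-0.4, -0.6, 0.4]
gripper_width: 0.087
grip_force: 0.0
n 8 need 4.8 dr [0.002, -0.595, 0.003] dp0 [0.224, -0.001, 0.276]
[[0.03, -0.0, 0.03], [0.03, -0.0, 0.03], [0.03, -0.0, 0.03], [0.03, -0.0, 0.03], [0.03, -0.0, 0.03], [0.04, -0.0, 0.03], [0.04, -0.0, 0.03], [0.04, -0.0, 0.02]]
[-0.65  0.28  0.29  2.12  0.07  0.8  -0.41]
```

```bash
python3 -m jog '{"gripper":[-1,-1,-1,-1,-1,-1,-1,-1],"delta_pos":[[0.03,0,0.03],[0.03,0,0.03],[0.03,0,0.03],[0.03,0,0.03],[0.03,0,0.03],[0.04,0,0.03],[0.04,0,0.03],[0.04,0,0.02]],"dr":[[0,-0.595,0],[0,-0.595,0],[0,-0.595,0],[0,-0.595,0],[0,-0.595,0],[0,-0.595,0],[0,-0.595,0],[0,-0.595,0]]}'
python3 -c "
from g2 import *
plan(g+a*.019,Rt,7)"
```

```text
t: 11.3
ee_pos: [0.4518, 0.1227, 0.0839]
eef_rot: [3.142, 0.523, 1.573]
contact_force: [0.2, -0.3, 0.5]
gripper_width: 0.0869
grip_force: 0.0
n 7 need 0.8 dr [0.002, -0.001, 0.003] dp0 [-0.006, -0.002, 0.411]
[[-0.0, -0.0, 0.06], [-0.0, -0.0, 0.06], [-0.0, -0.0, 0.06], [-0.0, -0.0, 0.06], [-0.0, -0.0, 0.06], [-0.0, -0.0, 0.06], [-0.0, -0.0, 0.06]]
```

```bash
python3 -m jog '{"gripper":[-1,-1,-1,-1,-1,-1,-1,-1],"delta_pos":[[0,0,0.06],[0,0,0.06],[0,0,0.06],[0,0,0.06],[0,0,0.06],[0,0,0.06],[0,0,0.05],[0,0,0]],"dr":[[0,0,0],[0,0,0],[0,0,0],[0,0,0],[0,0,0],[0,0,0],[0,0,0],[0,0,0]]}'
python3 -m jog '{"gripper":[0.5,1,1,1,1,1,1,1],"delta_pos":[[0,0,0],[0,0,0],[0,0,0],[0,0,0],[0,0,0],[0,0,0],[0,0,0],[0,0,0]],"dr":[[0,0,0],[0,0,0],[0,0,0],[0,0,0],[0,0,0],[0,0,0],[0,0,0],[0,0,0]]}' 30
python3 -c "
from h import *
o=arm.observe();print(o['joint_pos'].round(2))
R0=R.from_euler('xyz',o['eef_rot']);print(R0.inv().apply([0,0,.1])/.12)"
```

```text
t: 12.3
ee_pos: [0.4517, 0.0976, 0.0411]
eef_rot: [-3.141, 0.522, 1.573]
contact_force: [0.1, -0.6, -0.6]
gripper_width: 0.0872
grip_force: 0.0
t: 13.3
ee_pos: [0.4519, 0.098, 0.0414]
eef_rot: [3.142, 0.521, 1.573]
contact_force: [-0.9, 0.3, 0.7]
gripper_width: 0.0157
grip_force: 30.0
[-0.88  0.55  0.37  2.1   0.35  0.83 -0.81]
[-4.14913574e-01  3.48333938e-05 -7.22697149e-01]
```

```bash
python3 -m jog '{"gripper":[1,1,1,1,1,1,1,1],"delta_pos":[[-0.03,0,-0.052],[-0.06,0,-0.104],[-0.09,0,-0.156],[-0.09,0,-0.156],[-0.09,0,-0.156],[-0.09,0,-0.156],[-0.06,0,-0.104],[0,0,0]],"dr":[[0,0,0],[0,0,0],[0,0,0],[0,0,0],[0,0,0],[0,0,0],[0,0,0],[0,0,0]]}'
cat > k.py <<'E'
from h import *
Rg=R.from_euler('xyz',[3.142,.521,1.573]);tg=np.array([.4519,.098,.0414])
ax=Rg.inv().apply([0,-1,0]);tt=Rg.inv().apply(np.array([.4517,.021,.0577])-tg)
heads=dict(S=[.5735,-.173,.070],M=[.5887,-.2312,.070],L=[.5577,-.1155,.070])
def pose(psi,tilt): # tilt: rotation of pen tip towards down (90=vertical)
    return R.from_rotvec([0,0,np.radians(psi)])*R.from_rotvec([np.radians(tilt),0,0])*Rg
E
python3 - <<'E'
from k import *
print(arm.observe()['joint_pos'].round(2),tt.round(4))
Rt=pose(60,75);print(Rt.apply([0,0,1]),Rt.apply(ax))
p=np.array(heads['S'])+[0,0,.05]-Rt.apply(tt);print(p)
plan(p,Rt,24)
E
```

```text
t: 14.3
ee_pos: [0.4524, 0.0981, 0.1649]
eef_rot: [3.139, 0.519, 1.572]
contact_force: [-0.9, 0.7, -0.4]
gripper_width: 0.0155
grip_force: 30.0
[-0.91  0.34  0.39  2.02  0.36  1.09 -0.74] [-0.0749 -0.0004  0.0242]
[-0.61361704  0.35506816 -0.70526642] [ 0.22414387 -0.12940952 -0.96592583]
[ 0.54270571 -0.15498997  0.19015754]
n 24 need 14.8 dr [0.078, 0.615, -0.577] dp0 [-1.936, 0.749, 0.866]
[[-0.08, 0.03, 0.04], [-0.08, 0.03, 0.03], [-0.09, 0.02, 0.03], [-0.09, 0.02, 0.02], [-0.09, 0.02, 0.02], [-0.09, 0.01, 0.01], [-0.09, 0.01, 0.01], [-0.09, 0.0, 0.0], [-0.09, -0.0, 0.0], [-0.09, -0.01, -0.0], [-0.09, -0.01, -0.01], [-0.09, -0.01, -0.01], [-0.09, -0.02, -0.02], [-0.09, -0.02, -0.02], [-0.09, -0.03, -0.03], [-0.08, -0.03, -0.03], [-0.08, -0.03, -0.03], [-0.08, -0.04, -0.04], [-0.07, -0.04, -0.04], [-0.07, -0.05, -0.04], [-0.06, -0.05, -0.05], [-0.06, -0.05, -0.05], [-0.05, -0.06, -0.05], [-0.05, -0.06, -0.05]]
```

```bash
python3 -m jog '{"gripper":[1,1,1,1,1,1,1,1],"delta_pos":[[-0.12,0.045,0.0],[-0.12,0.04,0.0],[-0.13,0.03,0.0],[-0.13,0.03,0.01],[-0.14,0.02,0.01],[-0.14,0,0],[-0.14,0,0],[-0.14,-0.01,0]],"dr":[[0.117,0.922,-0.866],[0.117,0.922,-0.866],[0.117,0.922,-0.866],[0.117,0.922,-0.866],[0.117,0.922,-0.866],[0.117,0.922,-0.866],[0.117,0.922,-0.866],[0.117,0.922,-0.866]]}'
python3 - <<'E'
from k import *
print(arm.observe()['joint_pos'].round(2))
Rt=pose(60,75)
p=np.array(heads['S'])+[0,0,.05]-Rt.apply(tt)
plan(p,Rt,8)
E
```

```text
t: 15.3
ee_pos: [0.4999, -0.0187, 0.1887]
eef_rot: [-2.957, -0.134, 2.073]
contact_force: [0.3, 0.3, -0.5]
gripper_width: 0.0154
grip_force: 30.0
[-0.28  0.35  0.33  1.85 -0.14  1.19  0.62]
n 8 need 7.3 dr [0.111, 0.918, -0.864] dp0 [-1.155, -0.261, -0.122]
[[-0.14, -0.03, -0.02], [-0.14, -0.04, -0.03], [-0.13, -0.05, -0.04], [-0.13, -0.06, -0.04], [-0.12, -0.07, -0.05], [-0.11, -0.08, -0.06], [-0.1, -0.09, -0.07], [-0.09, -0.09, -0.07]]
```

```bash
python3 -m jog '{"gripper":[1,1,1,1,1,1,1,1],"delta_pos":[[-0.14,-0.03,-0.02],[-0.14,-0.04,-0.03],[-0.13,-0.05,-0.04],[-0.13,-0.06,-0.04],[-0.12,-0.07,-0.05],[-0.11,-0.08,-0.06],[-0.1,-0.09,-0.07],[-0.09,-0.09,-0.07]],"dr":[[0.111,0.918,-0.864],[0.111,0.918,-0.864],[0.111,0.918,-0.864],[0.111,0.918,-0.864],[0.111,0.918,-0.864],[0.111,0.918,-0.864],[0.111,0.918,-0.864],[0.111,0.918,-0.864]]}'
python3 - <<'E'
from k import *
s=grab('scene','s4');t=grab('top','t4')
o=arm.observe();print(o['joint_pos'].round(2))
R0=R.from_euler('xyz',o['eef_rot']);tip=o['ee_pos']+R0.apply(tt);print('tip',tip.round(4),'ax',R0.apply(ax).round(3))
for n,x in(('s',s),('t',t)):
    T=np.linalg.inv(x['extrinsics']);c=T[:3,:3]@tip+T[:3,3];u=x['mtx']@c;print(n,(u[:2]/u[2]).round(1))
    for h in heads.values():
        c=T[:3,:3]@np.array(h)+T[:3,3];u2=x['mtx']@c;print((u2[:2]/u2[2]).round(1))
im=cv2.resize(s['frame'][250:400,190:390,::-1],(800,600),interpolation=cv2.INTER_CUBIC);cv2.imwrite('pics/p4.png',im)
C=cloud(s).reshape(-1,3);q=C[(C[:,2]>.078)&(C[:,2]<.19)&(np.linalg.norm(C[:,:2]-tip[:2],axis=1)<.04)]
for z in np.arange(.08,.19,.01):
    k=q[abs(q[:,2]-z)<.005]
    if len(k):print(z.round(3),len(k),k.mean(0).round(4),k[:,2].min().round(4))
E
```

```text
t: 16.3
ee_pos: [0.5433, -0.1537, 0.1906]
eef_rot: [3.139, -0.788, 2.62]
contact_force: [1.3, 0.6, -0.5]
gripper_width: 0.0158
grip_force: 30.0
[ 0.17  0.76  0.21  1.35 -0.25  1.83  1.46]
tip [ 0.5737 -0.1737  0.1182] ax [ 0.221 -0.134 -0.966]
s [265.6 329.8]
[267.6 345.4]
[253.4 372.6]
[279.9 320.9]
t [429.6 207.3]
[424.3 212.1]
[449.9 205. ]
[398.8 219.4]
0.12 4 [ 0.5732 -0.1723  0.1231] 0.1224
0.13 8 [ 0.573  -0.1717  0.1295] 0.1256
```

View pics/p4.png

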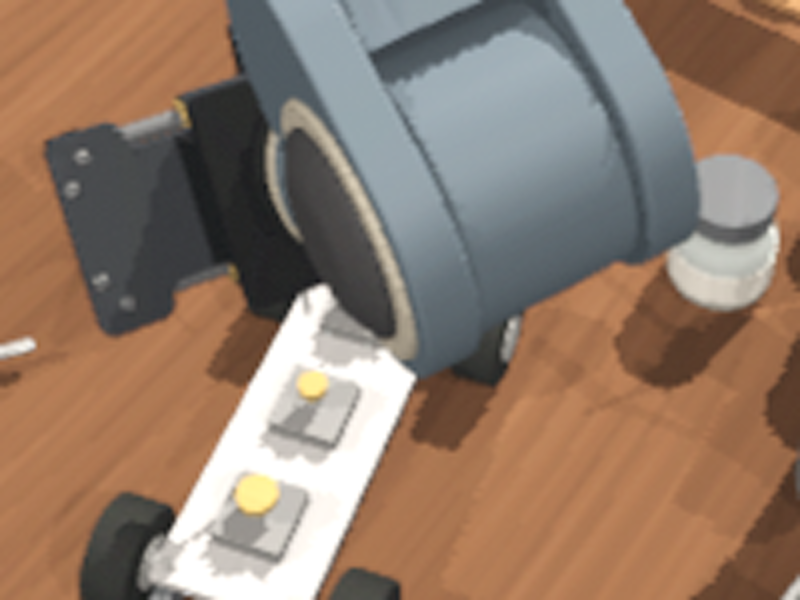

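The scene view now has the hand and wrist covering the tip. The small head at (312,384) and medium head at (257,494) in the crop are free. I'll check the tip in the top and wrist views.

```bash
python3 - <<'E'
from k import *
w=grab('wrist','w4');t=dict(np.load('t4.npz'))
o=arm.observe();R0=R.from_euler('xyz',o['eef_rot']);tip=o['ee_pos']+R0.apply(tt)
T=np.linalg.inv(w['extrinsics'])
for h in [tip]+list(heads.values()):
    c=T[:3,:3]@np.array(h)+T[:3,3];u2=w['mtx']@c;print((u2[:2]/u2[2]).round(1))
a=cv2.resize(t['frame'][160:260,370:480,::-1],(380,345),interpolation=cv2.INTER_CUBIC);b=cv2.resize(w['frame'][...,::-1],(420,315))
b=cv2.copyMakeBorder(b,0,30,0,0,cv2.BORDER_CONSTANT);cv2.imwrite('pics/p5.png',np.hstack([a,b]))
E
```

```text
[320.5 413.3]
[319.1 420.7]
[250.9 494.7]
[376.6 356.7]
```

View pics/p5.png

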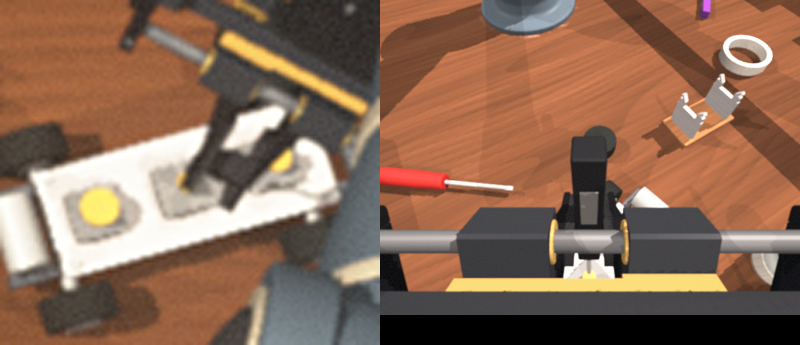

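The wrist view shows the probe just below the rod, about (588,262) in the composite, over the yellow small head. I'll get its 3D line from the wrist depth.

```bash
python3 - <<'E'
from k import *
w=dict(np.load('w4.npz'));C=cloud(w)
o=arm.observe();R0=R.from_euler('xyz',o['eef_rot']);tip=o['ee_pos']+R0.apply(tt)
print('pred tip',tip.round(4))
for v in range(386,424,4):
    r=C[v,290:350];k=(r[:,2]>.1)&(r[:,2]<.19)
    if k.any(): print(v,np.where(k)[0].min()+290,np.where(k)[0].max()+290,r[k].mean(0).round(4),'pred axis',(tip+R0.apply(ax)*((r[k].mean(0)[2]-tip[2])/R0.apply(ax)[2])).round(4))
q=C[380:425,285:355].reshape(-1,3);c=w['frame'][380:425,285:355].reshape(-1,3).astype(int)
m=(q[:,2]>.066)&(q[:,2]<.074);print('head',m.sum(),q[m].mean(0).round(4),q[m].min(0).round(4),q[m].max(0).round(4))
E
```

```text
pred tip [ 0.5737 -0.1722  0.1193]
386 301 335 [ 0.5675 -0.1701  0.1743] pred axis [ 0.561  -0.1646  0.1743]
390 302 335 [ 0.5686 -0.1705  0.1705] pred axis [ 0.5619 -0.1651  0.1705]
394 303 334 [ 0.5696 -0.171   0.1659] pred axis [ 0.5629 -0.1658  0.1659]
398 315 322 [ 0.5688 -0.1706  0.1444] pred axis [ 0.5679 -0.1687  0.1444]
402 315 322 [ 0.5699 -0.1713  0.139 ] pred axis [ 0.5691 -0.1695  0.139 ]
406 315 322 [ 0.5711 -0.172   0.1338] pred axis [ 0.5704 -0.1702  0.1338]
410 315 322 [ 0.5724 -0.1728  0.1287] pred axis [ 0.5715 -0.1709  0.1287]
414 316 322 [ 0.5739 -0.1733  0.1229] pred axis [ 0.5729 -0.1717  0.1229]
head 176 [ 0.5724 -0.1726  0.0697] [ 0.567  -0.1796  0.0679] [ 0.5777 -0.1664  0.0713]
```

```bash
python3 - <<'E'
from k import *
o=arm.observe();R0=R.from_euler('xyz',o['eef_rot'])
print((R0.inv().apply([0,0,-.01])/.12).round(4))
E
```

```text
[-0.059   0.0001  0.0588]
```

```bash
python3 -m jog '{"gripper":[1,1,1,1,1,1,1,1],"delta_pos":[[-0.04,0,0.04],[-0.044,0,0.044],[-0.044,0,0.044],[-0.044,0,0.044],[-0.044,0,0.044],[-0.044,0,0.044],[-0.018,0,0.018],[0,0,0]],"dr":[[0,0,0],[0,0,0],[0,0,0],[0,0,0],[0,0,0],[0,0,0],[0,0,0],[0,0,0]]}'
python3 -m jog '{"gripper":[1,1,1,1,1,1,1,1],"delta_pos":[[-0.01,0,0.01],[-0.012,0,0.012],[-0.01,0,0.01],[0,0,0],[0,0,0],[0,0,0],[0,0,0],[0,0,0]],"dr":[[0,0,0],[0,0,0],[0,0,0],[0,0,0],[0,0,0],[0,0,0],[0,0,0],[0,0,0]]}'
python3 - <<'E'
from k import *
w=grab('wrist','w6');C=cloud(w)
o=arm.observe();R0=R.from_euler('xyz',o['eef_rot']);tip=o['ee_pos']+R0.apply(tt);print(tip.round(4))
q=C[380:440,285:355].reshape(-1,3)
h=np.linalg.norm(q[:,:2]-[.5735,-.173],axis=1)<.006
m=h&(q[:,2]<.08)&(q[:,2]>.055);print(m.sum(),np.percentile(q[m,2],[10,50,90]).round(4))
E
```

```text
t: 17.45
ee_pos: [0.5435, -0.1529, 0.1444]
eef_rot: [3.14, -0.785, 2.618]
contact_force: [-0.1, -0.3, -1.2]
gripper_width: 0.0155
grip_force: 30.0
t: 18.45
ee_pos: [0.5436, -0.1529, 0.1393]
eef_rot: [3.14, -0.784, 2.618]
contact_force: [0.8, 0.5, 0.1]
gripper_width: 0.0155
grip_force: 30.0
[ 0.5745 -0.1711  0.0692]
313 [0.0681 0.0691 0.0748]
```

```bash
python3 -m jog '{"gripper":[1,1,1,1,1,1,1,1],"delta_pos":[[-0.012,0,0.012],[-0.012,0,0.012],[0,0,0],[0,0,0],[0,0,0],[0,0,0],[0,0,0],[0,0,0]],"dr":[[0,0,0],[0,0,0],[0,0,0],[0,0,0],[0,0,0],[0,0,0],[0,0,0],[0,0,0]]}'
cat > chk.py <<'E'
from k import *
import sys
w=grab('wrist',sys.argv[2]);C=cloud(w);H=np.array(heads[sys.argv[1]]);rad=dict(S=.006,M=.0085,L=.0115)[sys.argv[1]]
o=arm.observe();R0=R.from_euler('xyz',o['eef_rot']);tip=o['ee_pos']+R0.apply(tt);print('tip',tip.round(4),o['contact_force'])
q=C[380:470].reshape(-1,3);f=w['frame'][380:470].reshape(-1,3).astype(int)
m=(np.linalg.norm(q[:,:2]-H[:2],axis=1)<rad+.006)&(q[:,2]<.08)&(q[:,2]>.055)&(f[:,0]-f[:,2]>50)
print(m.sum(),np.percentile(q[m,2],[10,50,90]).round(4),q[m].min(0).round(4),q[m].max(0).round(4))
E
python3 chk.py S w7
```

```text
t: 19.5
ee_pos: [0.5436, -0.1529, 0.1352]
eef_rot: [3.14, -0.785, 2.618]
contact_force: [-0.4, 0.9, 1.7]
gripper_width: 0.0158
grip_force: 30.0
tip [ 0.5745 -0.1711  0.0651] [-0.47890625  0.75534203  3.69894596]
363 [0.064  0.0651 0.0664] [ 0.566  -0.182   0.0552] [ 0.5796 -0.1666  0.079 ]
```

Small head is pressed about 4–5 mm (head top at z 0.065). On to the medium head.

```bash
python3 -m jog '{"gripper":[1,1,1,1,1,1,1,1],"delta_pos":[[0.03,0,-0.03],[0.044,0,-0.044],[0.044,0,-0.044],[0,0,0],[0,0,0],[0,0,0],[0,0,0],[0,0,0]],"dr":[[0,0,0],[0,0,0],[0,0,0],[0,0,0],[0,0,0],[0,0,0],[0,0,0],[0,0,0]]}'
python3 - <<'E'
from k import *
o=arm.observe();R0=R.from_euler('xyz',o['eef_rot']);tip=o['ee_pos']+R0.apply(tt);print(tip,o['joint_pos'].round(2))
print((R0.inv().apply(np.array(heads['M'])+[0,0,.012]-tip)/.12).round(4))
E
python3 chk.py S w8
```

```text
t: 20.55
ee_pos: [0.5435, -0.1529, 0.155]
eef_rot: [3.14, -0.785, 2.618]
contact_force: [-0.6, -0.2, -0.4]
gripper_width: 0.0157
grip_force: 30.0
[ 0.5744157  -0.17112787  0.08498644] [ 0.17  0.79  0.2   1.38 -0.25  1.78  1.47]
[-0.2677 -0.3736 -0.2327]
tip [ 0.5745 -0.1711  0.085 ] [ 0.25302381  0.14019811 -0.10496435]
278 [0.0686 0.0696 0.0705] [ 0.5654 -0.1804  0.055 ] [ 0.579  -0.1666  0.0713]
```

```bash
python3 -m jog '{"gripper":[1,1,1,1,1,1,1,1],"delta_pos":[[-0.034,-0.047,-0.029],[-0.034,-0.047,-0.029],[-0.034,-0.047,-0.029],[-0.034,-0.047,-0.029],[-0.034,-0.047,-0.029],[-0.034,-0.047,-0.029],[-0.034,-0.047,-0.029],[-0.03,-0.045,-0.029]],"dr":[[0,0,0],[0,0,0],[0,0,0],[0,0,0],[0,0,0],[0,0,0],[0,0,0],[0,0,0]]}'
python3 chk.py M w9
```

```text
t: 21.6
ee_pos: [0.5579, -0.2135, 0.152]
eef_rot: [3.14, -0.785, 2.618]
contact_force: [-0.6, -0.6, -0.7]
gripper_width: 0.0156
grip_force: 30.0
tip [ 0.5887 -0.233   0.0819] [ 0.54750708 -0.65457928 -0.73639015]
487 [0.0686 0.0696 0.0706] [ 0.5785 -0.2449  0.0551] [ 0.5961 -0.222   0.072 ]
```

```bash
python3 -m jog '{"gripper":[1,1,1,1,1,1,1,1],"delta_pos":[[-0.03,0,0.03],[-0.034,0,0.034],[-0.02,0,0.02],[-0.014,0,0.014],[0,0,0],[0,0,0],[0,0,0],[0,0,0]],"dr":[[0,0,0],[0,0,0],[0,0,0],[0,0,0],[0,0,0],[0,0,0],[0,0,0],[0,0,0]]}'
python3 chk.py M w10
```

```text
t: 22.65
ee_pos: [0.5578, -0.2128, 0.1357]
eef_rot: [3.14, -0.785, 2.618]
contact_force: [-0.3, 1.3, 2.1]
gripper_width: 0.0158
grip_force: 30.0
tip [ 0.5887 -0.231   0.0656] [-0.74297553  1.83535816  1.86993468]
596 [0.0644 0.0655 0.0665] [ 0.5788 -0.2409  0.055 ] [ 0.5966 -0.2221  0.0791]
```

Medium head is pressed about 4.4 mm. On to the large head.

```bash
python3 -m jog '{"gripper":[1,1,1,1,1,1,1,1],"delta_pos":[[0,0,0],[0.03,0,-0.03],[0.044,0,-0.044],[0.044,0,-0.044],[0,0,0],[0,0,0],[0,0,0],[0,0,0]],"dr":[[0,0,0],[0,0,0],[0,0,0],[0,0,0],[0,0,0],[0,0,0],[0,0,0],[0,0,0]]}'
python3 - <<'E'
from k import *
o=arm.observe();R0=R.from_euler('xyz',o['eef_rot']);tip=o['ee_pos']+R0.apply(tt);print(tip)
print((R0.inv().apply(np.array(heads['L'])+[0,0,.012]-tip)/.12).round(4))
E
python3 chk.py M w11
```

```text
t: 23.7
ee_pos: [0.5577, -0.2129, 0.1552]
eef_rot: [3.14, -0.785, 2.618]
contact_force: [0.8, 0.6, -1.1]
gripper_width: 0.0155
grip_force: 30.0
[ 0.58862903 -0.23117534  0.08519371]
[0.4802 0.7051 0.5182]
tip [ 0.5886 -0.2312  0.0852] [ 0.20270291  0.87058436 -0.89646469]
448 [0.0686 0.0696 0.0705] [ 0.5786 -0.2408  0.055 ] [ 0.5958 -0.2208  0.0718]
```

```bash
python3 -m jog '{"gripper":[1,1,1,1,1,1,1,1],"delta_pos":[[0.06,0.088,0.065],[0.06,0.088,0.065],[0.06,0.088,0.065],[0.06,0.088,0.065],[0.06,0.088,0.065],[0.06,0.088,0.065],[0.06,0.088,0.064],[0.06,0.088,0.064]],"dr":[[0,0,0],[0,0,0],[0,0,0],[0,0,0],[0,0,0],[0,0,0],[0,0,0],[0,0,0]]}'
python3 chk.py L w12
```

```text
t: 24.75
ee_pos: [0.5266, -0.0965, 0.1523]
eef_rot: [3.14, -0.784, 2.618]
contact_force: [-0.2, -0.0, -0.6]
gripper_width: 0.0158
grip_force: 30.0
tip [ 0.5573 -0.112   0.0824] [-0.89011131  2.23847384 -0.29383471]
785 [0.0685 0.0696 0.0705] [ 0.544  -0.1301  0.0551] [ 0.5664 -0.1032  0.072 ]
```

```bash
python3 -m jog '{"gripper":[1,1,1,1,1,1,1,1],"delta_pos":[[-0.03,0,0.03],[-0.034,0,0.034],[-0.02,0,0.02],[-0.016,0,0.016],[0,0,0],[0,0,0],[0,0,0],[0,0,0]],"dr":[[0,0,0],[0,0,0],[0,0,0],[0,0,0],[0,0,0],[0,0,0],[0,0,0],[0,0,0]]}'
python3 chk.py L w13
```

```text
t: 25.8
ee_pos: [0.5268, -0.0977, 0.1355]
eef_rot: [3.141, -0.784, 2.617]
contact_force: [-0.6, -1.2, 2.3]
gripper_width: 0.0153
grip_force: 30.0
tip [ 0.5577 -0.116   0.0654] [-0.96918454 -1.37124833  1.61661651]
974 [0.0644 0.0653 0.0664] [ 0.5447 -0.1304  0.0551] [ 0.5673 -0.1021  0.0797]
```

Large head is pressed about 4.5 mm. I'll lift and go back to the rest.

```bash
python3 -m jog '{"gripper":[1,1,1,1,1,1,1,1],"delta_pos":[[0,0,0],[0.04,0,-0.04],[0.06,0,-0.06],[0.06,0,-0.06],[0.06,0,-0.06],[0.06,0,-0.06],[0.04,0,-0.04],[0,0,0]],"dr":[[0,0,0],[0,0,0],[0,0,0],[0,0,0],[0,0,0],[0,0,0],[0,0,0],[0,0,0]]}'
python3 - <<'E'
from k import *
C=cloud(grab('top','t14'))
plan(np.array([.451,.094,.165]),tool([0,-.498,-.867],[1,0,0]),16)
E
```

```text
t: 26.85
ee_pos: [0.527, -0.0975, 0.1901]
eef_rot: [3.14, -0.783, 2.618]
contact_force: [-0.2, -0.5, -0.1]
gripper_width: 0.016
grip_force: 30.0
n 16 need 14.7 dr [-0.114, -0.92, 0.866] dp0 [0.807, 1.064, 1.097]
[[0.05, 0.07, 0.07], [0.06, 0.06, 0.07], [0.07, 0.06, 0.06], [0.08, 0.05, 0.06], [0.08, 0.05, 0.05], [0.09, 0.04, 0.04], [0.1, 0.03, 0.04], [0.1, 0.02, 0.03], [0.1, 0.02, 0.02], [0.11, 0.01, 0.02], [0.11, 0.0, 0.01], [0.11, -0.0, 0.0], [0.11, -0.01, -0.01], [0.11, -0.02, -0.02], [0.1, -0.03, -0.02], [0.1, -0.03, -0.03]]
```

```bash
python3 -m jog '{"gripper":[1,1,1,1,1,1,1,1],"delta_pos":[[0.05,0.07,0.07],[0.06,0.06,0.07],[0.07,0.06,0.06],[0.08,0.05,0.06],[0.08,0.05,0.05],[0.09,0.04,0.04],[0.1,0.03,0.04],[0.1,0.02,0.03]],"dr":[[-0.114,-0.92,0.866],[-0.114,-0.92,0.866],[-0.114,-0.92,0.866],[-0.114,-0.92,0.866],[-0.114,-0.92,0.866],[-0.114,-0.92,0.866],[-0.114,-0.92,0.866],[-0.114,-0.92,0.866]]}'
python3 - <<'E'
from k import *
plan(np.array([.451,.094,.165]),tool([0,-.498,-.867],[1,0,0]),8)
E
```

```text
t: 27.9
ee_pos: [0.4875, -0.0005, 0.1769]
eef_rot: [-2.959, -0.128, 2.068]
contact_force: [-0.6, 0.6, -0.8]
gripper_width: 0.0152
grip_force: 30.0
n 8 need 7.3 dr [-0.115, -0.918, 0.862] dp0 [0.818, 0.144, 0.182]
[[0.1, 0.02, 0.02], [0.1, 0.01, 0.02], [0.11, 0.0, 0.01], [0.11, -0.0, -0.0], [0.11, -0.01, -0.01], [0.1, -0.02, -0.02], [0.1, -0.03, -0.02], [0.1, -0.03, -0.03]]
```

```bash
python3 -m jog '{"gripper":[1,1,1,1,1,1,1,1],"delta_pos":[[0.1,0.02,0.02],[0.1,0.01,0.02],[0.11,0,0.01],[0.11,0,0],[0.11,-0.01,-0.01],[0.1,-0.02,-0.02],[0.1,-0.03,-0.02],[0.1,-0.03,-0.03]],"dr":[[-0.115,-0.918,0.862],[-0.115,-0.918,0.862],[-0.115,-0.918,0.862],[-0.115,-0.918,0.862],[-0.115,-0.918,0.862],[-0.115,-0.918,0.862],[-0.115,-0.918,0.862],[-0.115,-0.918,0.862]]}'
python3 - <<'E'
from k import *
w=grab('wrist','w15');C=cloud(w).reshape(-1,3)
o=arm.observe();R0=R.from_euler('xyz',o['eef_rot']);print('tip',o['ee_pos']+R0.apply(tt),R0.apply(ax).round(3))
q=C[(C[:,2]>.16)&(C[:,2]<.21)&(abs(C[:,0]-.45)<.014)]
for y in np.arange(.07,.2,.01):
    k=q[abs(q[:,1]-y)<.005]
    if len(k):print(y.round(3),len(k),k.mean(0).round(4),k[:,1].max().round(4))
plan(np.array([.451,.094,.0425]),tool([0,-.498,-.867],[1,0,0]),8)
E
```

```text
t: 28.9
ee_pos: [0.4506, 0.0946, 0.1647]
eef_rot: [3.141, 0.521, 1.571]
contact_force: [-0.7, 0.5, -0.8]
gripper_width: 0.0155
grip_force: 30.0
tip [0.44980241 0.02162092 0.1795103 ] [ 0.004 -1.     0.001]
0.07 293 [0.4501 0.0699 0.1887] 0.0749
0.08 2 [0.4509 0.0751 0.1891] 0.0751
0.1 26 [0.4498 0.1041 0.1635] 0.105
0.11 1098 [0.4501 0.1111 0.1839] 0.115
0.12 1794 [0.4499 0.1198 0.1917] 0.125
0.13 838 [0.45   0.1296 0.19  ] 0.135
0.14 866 [0.45   0.1402 0.1888] 0.145
0.15 1036 [0.45   0.1501 0.1886] 0.155
0.16 1225 [0.4501 0.1602 0.1886] 0.165
0.17 2275 [0.45   0.1671 0.1824] 0.169
n 8 need 2.0 dr [0.003, 0.001, 0.008] dp0 [0.468, 0.011, 0.891]
[[0.06, 0.0, 0.11], [0.06, 0.0, 0.11], [0.06, 0.0, 0.11], [0.06, 0.0, 0.11], [0.06, 0.0, 0.11], [0.06, 0.0, 0.11], [0.06, 0.0, 0.11], [0.06, 0.0, 0.11]]
```

The pen is level over the rest at x 0.450. I'll lower it and release.

```bash
python3 -m jog '{"gripper":[1,1,1,1,1,1,1,1],"delta_pos":[[0.065,0.01,0.125],[0.07,0,0.14],[0.07,0,0.14],[0.07,0,0.14],[0.07,0,0.13],[0.06,0,0.1],[0.04,0,0.07],[0.02,0,0.04]],"dr":[[0,0,0],[0,0,0],[0,0,0],[0,0,0],[0,0,0],[0,0,0],[0,0,0],[0,0,0]]}'
python3 -m jog '{"gripper":[1,1,0.9,0,-1,-1,-1,-1],"delta_pos":[[0,0,0],[0,0,0],[0,0,0],[0,0,0],[0,0,0],[0,0,0],[0,0,0],[0,0,0]],"dr":[[0,0,0],[0,0,0],[0,0,0],[0,0,0],[0,0,0],[0,0,0],[0,0,0],[0,0,0]]}'
```

```text
t: 29.95
ee_pos: [0.4524, 0.0899, 0.0445]
eef_rot: [-3.141, 0.519, 1.573]
contact_force: [-0.5, -0.1, -1.4]
gripper_width: 0.016
grip_force: 30.0
t: 30.95
ee_pos: [0.4524, 0.09, 0.0449]
eef_rot: [-3.141, 0.519, 1.573]
contact_force: [-0.5, -0.0, 0.2]
gripper_width: 0.0578
grip_force: 0.0
```

Now I open fully, withdraw along the tool axis, and check.

```bash
python3 -m jog '{"gripper":[-1,-1,-1,-1,-1,-1,-1,-1],"delta_pos":[[0,0,0],[0,0,0],[0,0,0],[0,0,-0.1],[0,0,-0.2],[0,0,-0.25],[0,0,-0.25],[0,0,-0.2]],"dr":[[0,0,0],[0,0,0],[0,0,0],[0,0,0],[0,0,0],[0,0,0],[0,0,0],[0,0,0]]}'
python3 -m jog '{"gripper":[-1,-1,-1,-1,-1,-1,-1,-1],"delta_pos":[[0,0,-0.2],[0,0,0],[0,0,0],[0,0,0],[0,0,0],[0,0,0],[0,0,0],[0,0,0]],"dr":[[0,0,0],[0,0,0],[0,0,0],[0,0,0],[0,0,0],[0,0,0],[0,0,0],[0,0,0]]}'
python3 - <<'E'
from h import *
w=grab('wrist','w17');s=grab('scene','s17')
C=cloud(w).reshape(-1,3)
q=C[(C[:,2]>.052)&(C[:,2]<.075)&(abs(C[:,0]-.45)<.011)]
for y in np.arange(.01,.2,.02):
    k=q[abs(q[:,1]-y)<.01]
    if len(k):print(y.round(3),len(k),k.mean(0).round(4),k[:,1].min().round(4),k[:,1].max().round(4))
D=cloud(s)
for h in([.5735,-.173],[.5887,-.2312],[.5577,-.1155]):
    k=D[np.linalg.norm(D[...,:2]-h,axis=-1)<.006];print(h,np.median(k[:,2]).round(4))
a=cv2.resize(w['frame'][...,::-1],(400,300));b=cv2.resize(s['frame'][...,::-1],(400,300));cv2.imwrite('pics/p17.png',np.hstack([a,b]))
E
```

```text
t: 31.95
ee_pos: [0.4525, 0.1507, 0.1508]
eef_rot: [3.141, 0.518, 1.573]
contact_force: [0.5, 0.5, -0.2]
gripper_width: 0.0866
grip_force: 0.0
t: 32.95
ee_pos: [0.4523, 0.1614, 0.1699]
eef_rot: [-3.141, 0.519, 1.573]
contact_force: [0.3, 0.2, -0.0]
gripper_width: 0.087
grip_force: 0.0
0.01 16 [0.4526 0.0172 0.059 ] 0.0138 0.0198
0.03 55 [0.4524 0.0306 0.0591] 0.0204 0.0396
0.05 61 [0.4522 0.0523 0.0624] 0.0403 0.0599
0.07 328 [0.452  0.0702 0.0651] 0.06 0.0799
0.09 368 [0.4521 0.0903 0.0653] 0.0801 0.1
0.11 422 [0.4523 0.1103 0.0654] 0.1 0.1199
0.13 497 [0.452  0.1304 0.0655] 0.12 0.14
0.15 587 [0.452  0.1503 0.0653] 0.14 0.1599
0.17 386 [0.452  0.1625 0.0603] 0.16 0.1641
[0.5735, -0.173] 0.0685
[0.5887, -0.2312] 0.0692
[0.5577, -0.1155] 0.0694
```

View pics/p17.png

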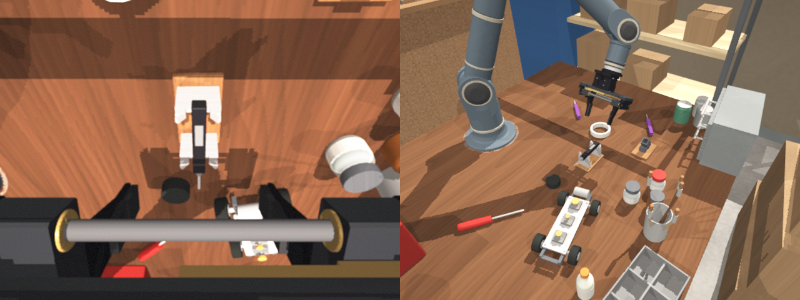

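The picture shows the pen lying in both notches, at (198,140) in the left half, level and aligned. Its middle is about y 0.111, x 0.452, axis z 0.0575. The gripper is clear, all three heads are up and the bystanders are in place, so I'm handing in.

```bash
python3 -c "
from cell import arm
print(arm.job_done())"
```

```text
the job is handed in; nothing more can be done
None
```

The job is handed in at about 33 s: the pen lies let go in both notches of the rest, the small, medium and large heads were each pressed 4–5 mm in that order and have sprung back up, and I saw no bystander displaced; the judge's verdict was not shown.

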